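# Unclamp the test kiln and hold its sprung lid just below balance

### The job

Vent the small kiln so that it shuts by itself if let go: use the T-key to turn the clamp screw on its side a quarter turn anticlockwise (seen from above) until its clamp arm is clear of the lid, never touching the screw with the gripper itself, and set the key back down on the table, clear of the kiln. Then take the lid by its wooden bar, raise it past its balance point (57 degrees) to about 70 degrees open, ease it back to about 50 degrees, just below the balance point, and finish while still holding it there. Keep the lid under control so that it neither flies open nor slams, and leave the jar, bowl and prop alone.

Things in the scene. Friction and masses are not known exactly. Their poses are not given: they have to be found in the camera images.
- kiln: Small bench test kiln, fixed to the table: grey steel-jacketed firebrick box, 160 (x) x 170 (y) x 110 mm high, under a lid 150 x 170 x 30 mm whose top lies 140 mm above the table. Origin: centre of its underside. Its x axis points from the front (side with the wooden bar) to the hinge at the back, y to its left, z up. Its turn about z varies by up to 0.3 rad.
- lid (a joint): Opening angle of the kiln lid in rad: 0 shut, growing as the front edge with the bar goes up and back about the hinge; stop at 1.40. The lid weighs 0.9 kg and has a weak assisting hinge spring: it balances at 1.00 (57 degrees). Below that it falls shut, above it falls open, pushing at most 2 N at the bar. It is locked while the clamp arm lies over it.
- lid_bar (a point): Middle of the lid's round wooden bar handle: 12 mm diameter, 120 mm long, parallel to the kiln's y axis, 45 mm clear of the lid's front edge on two thin arms at its ends (105 mm free between). Shut, at kiln (-120, 0, 125) mm. It moves on a circle of 202 mm radius about the hinge line; hinge to bar points 0.134 rad above the kiln's -x direction when shut, and the lid angle adds to this.
- lid_hinge (a point): Middle of the lid's hinge line at the back of the kiln, at kiln (80, 0, 98) mm; the line is parallel to the kiln's y axis.
- screw (a joint): Turn of the captive clamp screw in rad: 0 to 0.2 at the start (clamped, its arm over the lid), 1.57 at its stop (arm points to the kiln's front, free). It grows anticlockwise seen from above, about a fixed vertical axis; the lid is free above 1.2. It stays where it is left (friction 0.04 N m) and does not rise.
- screw_top (a point): Top centre of the clamp screw on its axis, at kiln (-20, -105, 161) mm, on an ear on the kiln's right side. Head: upright brass blade 22 long, 6 thick, 12 mm high on a steel disc of 30 mm diameter (disc top 149 mm above the table), with a clamp arm 14 wide reaching 32 mm from the axis. At joint 0 the blade lies along the kiln's x, the arm points to its +y. The point's x axis lies along the blade.
- key: T-key standing on its foot, 104 mm high, 0.2 to 0.35 kg. Origin: centre of its underside. Foot: two prongs, together 34 (x) x 30 (y) mm, with an open slot between, 10 wide, 16 mm deep, along the key's x axis; it fits over the screw's blade, either way round. Top: wooden crossbar 70 (x) x 14 (y) x 14 mm, centre 97 mm above the underside, parallel to the slot, on a 12 mm shaft. Its yaw varies.
- jar: Bystander: closed white plastic jar, 66 mm diameter, 90 mm high; origin at the centre of its underside.
- bowl: Bystander: terracotta bowl, 100 mm diameter, 50 mm high; origin at the centre of its underside.
- prop: Bystander: pale firebrick kiln prop, an upright cylinder 40 mm diameter, 50 mm high; origin at the centre of its underside.

How it is judged:
By the outcome, as a careful person would: the job done as asked, in the order asked, and still so for the second after the job is handed in, while the arm keeps its last pose, push and grip.
It also fails if it takes over 64 s, if anything falls off the work surface, if the arm or the gripper's body presses on something with over 40 N, if the wrist force passes 120 N, or if a joint passes its speed limit or range.

### The arm

A 6-joint arm with a two-finger parallel gripper is mounted at the origin on the work surface. World frame = base frame: x ahead of the robot, y to its left, z up, the work surface at z = 0. Lengths are in mm, angles in rad, forces in N, time in s.
With the tool pointing down it reaches from about 300 to 1000 mm from the base axis. Payload 5.1 kg.
Tool frame: the origin (TCP) lies between the finger pads; the fingertips stand 22 mm ahead of it and the grasp point (between the pads) lies 3 mm ahead of it; z points along the fingers, y is the line along which they close (so a half turn about z gives the same grasp; the last joint's range is limited). The gripper opens to 95 mm and grips with 3 to 60 N. Pads are 20 mm wide; open, the fingers measure 119 mm over their backs; the gripper's body (75 mm by 180 mm) begins 59 mm behind the grasp point.
Start: joints at [1.213, 0.124, 1.65, -0, 1.367, -0.083], TCP at [176.402, 625.593, 236.656] pointing down, gripper open.
Joint ranges: [-2.61, 2.61], [-1.02, 2.33], [0.03, 2.71], [-1.35, 4.49], [0.32, 2.68], [-2.91, 2.91]. Speed limits (rad/s): [2.57, 2.57, 3.14, 3.14, 3.14, 3.14].

### API

Orientations are given as a unit quaternion [w, x, y, z].
In Python, from station import status, optics, arm gives the robot as it stands. The module is installed in compiled form; this text tells all that it offers.
- The arm moves only by the tool arm_command, never from a script. Its arguments are lists of equal length, an entry for each row: "gripper": the finger opening in m, from 0 to 0.0951; "offset": the shift along the tool's x, y, z in m, a list of three; "rot": the turn, a rotation vector about the tool's x, y, z in rad, a list of three. A call has 1 to 10 rows; each row shifts and turns the commanded pose from where the row before left it, along the tool's axes as they then stand; what a row does not reach is not made up. A row lasts 1/10 s, in which the tool goes at most 50 mm and 8.59 degrees, less where a joint would pass 70% of its speed; a pose out of reach is approached as far as the arm can. A call with a gripper value outside its range is refused whole. The fingers move at their own pace and stop on an object; "force" is the grip in N (left out, the last holds). Time passes only in rows, so rows that do not move let the fingers close. It gives the time, the measured TCP pose, the force, the opening and the grip force at its end, in the units of the state.
- status.get_state(): the state, without advancing time (a new reading comes with each control period).
- optics.capture(name): name is "scene" or "top" or "wrist"; returns the picture (400x640x3 uint8, red, green, blue); there is no depth.
- optics.camera_model(name): a dict with "camera_matrix" (3x3 intrinsics, pixels), "R" (3x3) and "t" (3): a world point X has camera coordinates R X + t. Camera axes: x right, y down, z forward; pixel columns grow to the right and rows downward; lengths in mm; the calibration is good to about 2 mm. A picture is of the moment at which its call begins: read the wrist's pose just before it. camera_model takes no time and is no camera call; for the wrist camera it gives the pose at the moment of the call.
- arm.hand_in(): hands the job in; it is judged then, once.
The state is a dict: "t": time; "qpos": joint angles; "dq": joint speeds; "tau": joint torques, N m; "tool_pos": TCP position; "ee_rot": TCP orientation; "wrist_force": force on the tool from outside, world axes, zero at the start; "ft_torque": the same for the moment, N m; "finger_gap": finger opening in mm; "gripper_force": force on a finger pad.
Only numpy, scipy, OpenCV 4.12 (cv2) and the standard library are available. Lean on these libraries where they do the work, as an engineer would, in place of code of your own. Each camera call takes 0.05 s, during which the arm holds its last target. There are 200 camera calls.

## Working session

There is one attempt and no reset: what is moved stays moved. The work goes in short steps, Python scripts to look and compute and a tool call to move; the robot and the scene stay as the last step left them, time stands still between calls to the robot, and variables do not carry over. Pictures are saved under pics/ and viewed, at most 10 in all, crops included, and the job is handed in when it is done.

Besides the shell and the picture viewer there is one more tool, called after "Call:" by a JSON object that holds its "op" and its "data", one argument or row to a line. arm_command: Moves the arm, as the interface text tells. Its arguments: {"type":"object","properties":{"gripper":{"type":"array","items":{"type":"number"}},"offset":{"type":"array","items":{"type":"array","items":{"type":"number"}}},"rot":{"type":"array","items":{"type":"array","items":{"type":"number"}}},"force":{"type":"number"}},"required":["gripper","offset","rot"]}

```bash
mkdir -p pics; python3 - <<'E'
from station import status, optics
import cv2,numpy as np
s=status.get_state();print({k:np.round(v,3).tolist() for k,v in s.items()})
a=[optics.capture(n) for n in("scene","top")]
for n,i in zip(("scene","top"),a):
    cv2.imwrite(f"pics/{n}0.png",i[:,:,::-1]); m=optics.camera_model(n); print(n,np.round(m["camera_matrix"],1).tolist(),np.round(m["R"],3).tolist(),np.round(m["t"]).tolist())
E
```

```text
{'t': 0.0, 'qpos': [1.213, 0.124, 1.652, 0.0, 1.368, -0.083], 'dq': [0.002, 0.001, -0.0, 0.001, 0.002, 0.0], 'tau': [0.001, -41.759, -35.994, 0.077, 0.049, -0.0], 'tool_pos': [176.189, 625.043, 235.397], 'ee_rot': [-0.0, 0.137, 0.991, -0.001], 'wrist_force': [-0.11, 0.773, -0.346], 'ft_torque': [0.019, 0.007, -0.005], 'gripper_force': 0.0, 'finger_gap': 94.946}
scene [[392.0, 0.0, 320.5], [0.0, 392.0, 204.9], [0.0, 0.0, 1.0]] [[0.687, 0.727, 0.006], [0.589, -0.552, -0.59], [-0.425, 0.409, -0.807]] [-417.0, -260.0, 1264.0]
top [[475.5, 0.0, 323.1], [0.0, 475.5, 197.2], [0.0, 0.0, 1.0]] [[0.008, -1.0, -0.019], [-0.992, -0.006, -0.125], [0.125, 0.02, -0.992]] [39.0, 581.0, 1432.0]
```

View pics/top0.png

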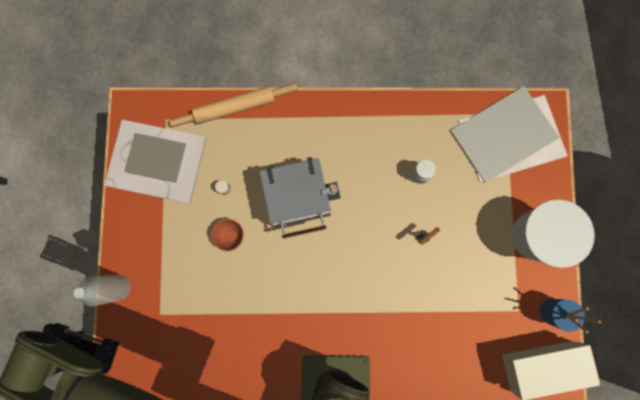

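View pics/scene0.png

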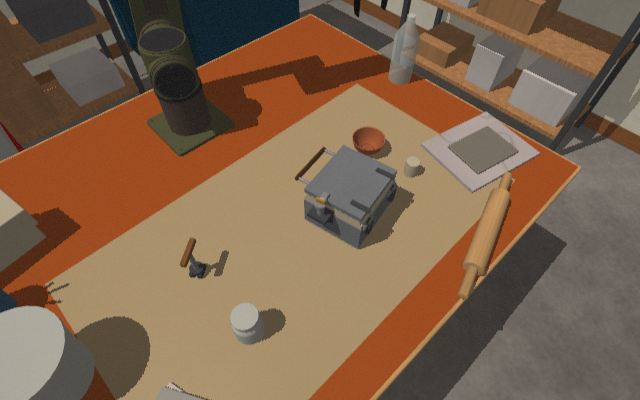

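Top view: kiln centred near (297,195), with its bar from (283,235) to (325,228), the screw near (333,190) and the key crossbar near (428,236). The scene view agrees: key (190,255), bar (312,163).

```bash
cat > h.py <<'E'
import numpy as np,cv2
from station import status,optics
from scipy.spatial.transform import Rotation as Ro
def ray(m,u,v,z):
    K,R,t=map(np.array,(m["camera_matrix"],m["R"],m["t"])); c=-R.T@t
    d=R.T@np.linalg.solve(K,[u,v,1]); return c+d*(z-c[2])/d[2]
def proj(m,X):
    K,R,t=map(np.array,(m["camera_matrix"],m["R"],m["t"])); p=K@(R@np.array(X)+t); return p[:2]/p[2]
def tool():
    s=status.get_state(); return np.array(s["tool_pos"]),Ro.from_quat(np.roll(s["ee_rot"],-1)),s
def kpt(K,yaw,p):
    c,s=np.cos(yaw),np.sin(yaw); return np.array([K[0]+c*p[0]-s*p[1],K[1]+s*p[0]+c*p[1],p[2]])
def axis(img,m,roi,mask,z):
    x0,x1,y0,y1=roi; k=np.zeros(mask.shape,bool); k[y0:y1,x0:x1]=1
    v,u=np.nonzero(mask&k); P=np.array([ray(m,a,b,z)[:2] for a,b in zip(u,v)])
    (c,wh,ang)=cv2.minAreaRect(P.astype(np.float32)); mean=P.mean(0); w,V=np.linalg.eigh(np.cov(P.T)); d=V[:,1]
    return np.round(c,1),np.round(wh,1),np.round(mean,1),round(float(np.arctan2(d[1],d[0])),3),len(P)
E
python3 - <<'E'
from h import *
for n,rb,rk in(("top",(275,335,222,242),(405,445,222,250)),("scene",(290,330,145,185),(178,202,232,272))):
    i=cv2.imread(f"pics/{n}0.png"); m=optics.camera_model(n)
    h=cv2.cvtColor(i,cv2.COLOR_BGR2HSV); H,S,V=cv2.split(h)
    for roi,z in((rb,125),(rk,97)):
        mk=((H<14)|(H>170))&(S>110)&(V>25)&(V<165) if z==125 else (H<16)&(S>130)&(V<190)
        print(n,z,axis(i,m,roi,mk,z))
E
python3 -c "
import cv2
a=cv2.imread('pics/top0.png');b=cv2.imread('pics/scene0.png')
import numpy as np
f=lambda i,x,y,w,h:cv2.resize(i[y:y+h,x:x+w],(400,300),interpolation=cv2.INTER_CUBIC)
cv2.imwrite('pics/c.png',np.vstack([np.hstack([f(a,250,150,100,75+25),f(a,390,205,60,45)]),np.hstack([f(b,290,140,110,110),f(b,165,225,80,60)])]))"
```

```text
top 125 (array([470.,  97.]), array([  6.2, 120.8]), array([470.2,  96.6]), 1.791, 81)
top 97 (array([ 462.1, -268.6]), array([12.1, 65.4]), array([ 461.6, -267.8]), 2.235, 88)
scene 125 (array([471.1,  91.8]), array([ 10.2, 127.3]), array([471.7,  87.6]), 1.795, 124)
scene 97 (array([ 461.6, -272.2]), array([15.5, 71.9]), array([ 461.9, -273.2]), 2.249, 182)
```

View pics/c.png

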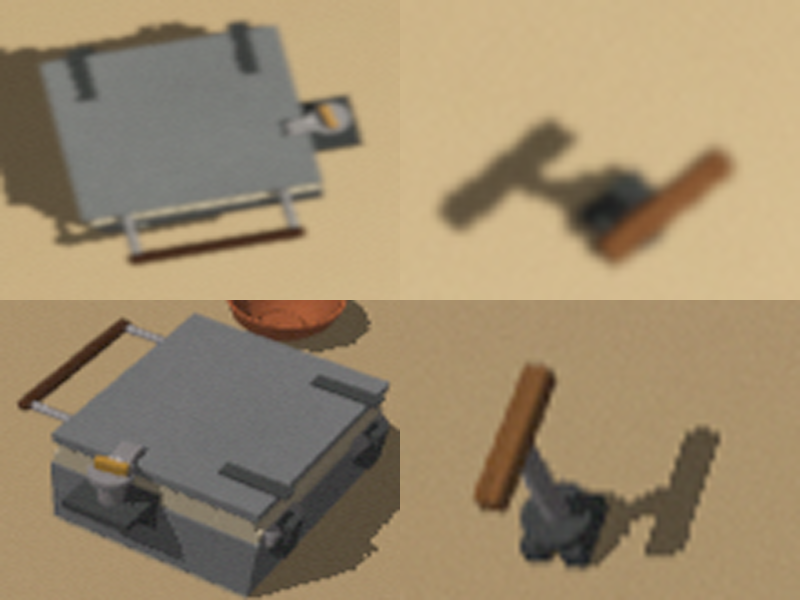

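Crops: the clamp arm lies over the lid, the yellow blade is roughly along the kiln's x, and the key stands upright with its slot parallel to the bar. The estimates are bar centre (470.5, 93), kiln yaw 0.222 and key (462, -270) with bar yaw 2.24. Next I'll plan a wrist look above the screw.

```bash
cat >> h.py <<'E'
def plan(x,y,z,yawy=None,R=None):
    "offset of grasp-point target (3 mm ahead of TCP) in tool axes (mm), and tool-z turn for tool y at yawy, tool down"
    p,R0,s=tool(); g=p+R0.apply([0,0,3]); d=R0.inv().apply(np.array([x,y,z])-g)
    print("t",round(s["t"],2),"grasp",np.round(g,1),"offset mm",np.round(d,1))
    if yawy is not None:
        T=Ro.from_matrix(np.array([[-np.sin(yawy)*-1*-1*-1,0,0],[0,0,0],[0,0,0]])) if 0 else None
        ty=np.array([np.cos(yawy),np.sin(yawy),0]); tz=np.array([0,0,-1]); tx=np.cross(ty,tz)
        r=(R0.inv()*Ro.from_matrix(np.stack([tx,ty,tz],1))).as_rotvec(); print("rotvec",np.round(r,3),"yawy now",np.round(np.arctan2(*R0.apply([0,1,0])[1::-1]),3),"F",np.round(s["wrist_force"],2),"gap",round(s["finger_gap"],1),"j6",round(s["qpos"][5],2))
E
sed -i '/if 0 else None/d' h.py
python3 - <<'E'
from h import *
m=optics.camera_model("wrist"); p,R,s=tool(); c=-np.array(m["R"]).T@np.array(m["t"])
print("cam in tool",np.round(R.inv().apply(c-p),1),"axis",np.round(R.inv().apply(m["R"][2]),3),"up",np.round(R.inv().apply(-m["R"][1]),3), m["camera_matrix"])
plan(540,20,330,0.22)
E
```

```text
cam in tool [  75.5    0.6 -147.2] axis [-0.269  0.     0.963] up [ 0.963 -0.     0.269] [[323.61297268   0.         318.2544637 ]
 [  0.         323.61297268 197.16746155]
 [  0.           0.           1.        ]]
t 0.1 grasp [176.2 625.1 232.5] offset mm [-514.3 -483.9  -96.7]
rotvec [-2.000e-03  1.000e-03  1.076e+00] yawy now 1.296 F [ 0.38 -0.61 -0.59] gap 95.0 j6 -0.08
```

Call:
{"op": "arm_command", "data": {
  "gripper": [0.06,0.06,0.06,0.06,0.06,0.06,0.06,0.06,0.06,0.06],
  "offset": [
    [-0.034,-0.032,-0.008],
    [-0.034,-0.032,-0.008],
    [-0.034,-0.032,-0.008],
    [-0.034,-0.032,-0.008],
    [-0.034,-0.032,-0.008],
    [-0.034,-0.032,-0.008],
    [-0.034,-0.032,-0.008],
    [-0.034,-0.032,-0.008],
    [-0.034,-0.032,-0.008],
    [-0.034,-0.032,-0.008]
  ],
  "rot": [
    [0,0,0],
    [0,0,0],
    [0,0,0],
    [0,0,0],
    [0,0,0],
    [0,0,0],
    [0,0,0],
    [0,0,0],
    [0,0,0],
    [0,0,0]
  ]
}}

```text
t: 1.1
tool_pos: [417.2, 223.5, 316.6]
ee_rot: [-0.0, 0.137, 0.991, -0.0]
wrist_force: [0.6, -0.6, -0.3]
finger_gap: 60.3
gripper_force: 0.0
```

Call:
{"op": "arm_command", "data": {
  "gripper": [0.06,0.06,0.06,0.06,0.06,0.06,0.06,0.06],
  "offset": [
    [-0.034,-0.032,0],
    [-0.034,-0.032,0],
    [-0.034,-0.032,0],
    [-0.034,-0.032,0],
    [-0.034,-0.032,0],
    [0,0,0],
    [0,0,0],
    [0,0,0]
  ],
  "rot": [
    [0,0,0],
    [0,0,0],
    [0,0,0],
    [0,0,0],
    [0,0,0.14],
    [0,0,0.14],
    [0,0,0.14],
    [0,0,0.14]
  ]
}}

```text
t: 1.9
tool_pos: [536.9, 24.6, 315.8]
ee_rot: [-0.001, 0.409, 0.913, -0.0]
wrist_force: [-0.3, 0.2, -0.4]
finger_gap: 60.1
gripper_force: 0.0
```

```bash
python3 - <<'E'
from h import *
plan(540,20,330,0.22)
import pickle
pickle.dump(optics.camera_model("wrist"),open("m1.pkl","wb"))
i=optics.capture("wrist")[:,:,::-1];cv2.imwrite("pics/w1.png",i)
E
```

```text
t 1.9 grasp [536.9  24.6 312.8] offset mm [ -5.4  -0.8 -17.2]
rotvec [-0.001 -0.001  0.509] yawy now 0.729 F [-0.25  0.18 -0.38] gap 60.1 j6 -0.78
```

View pics/w1.png

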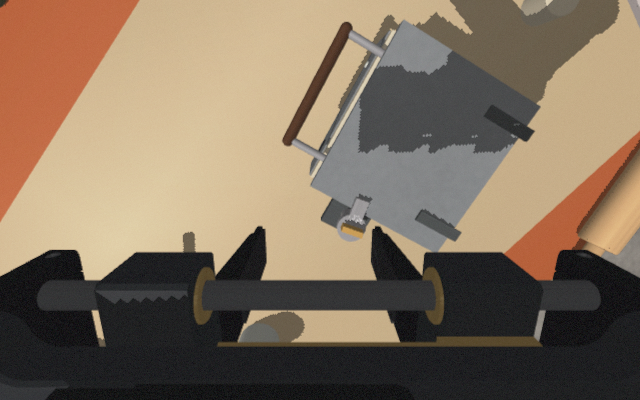

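The wrist view shows the bar from (289,140) to (347,28), the blade at (354,229) and the clamp arm towards (362,205).

```bash
python3 - <<'E'
from h import *
import pickle
m=pickle.load(open("m1.pkl","rb")); i=cv2.imread("pics/w1.png"); H,S,V=cv2.split(cv2.cvtColor(i,cv2.COLOR_BGR2HSV))
print("bar",axis(i,m,(275,358,15,150),(H<16)&(S>90)&(V<125)&(V>20),125))
b=(H>14)&(H<28)&(S>135)
print("blade",axis(i,m,(335,372,212,245),b,161))
mt=optics.camera_model("top"); it=cv2.imread("pics/top0.png");H,S,V=cv2.split(cv2.cvtColor(it,cv2.COLOR_BGR2HSV))
print("blade top",axis(it,mt,(325,342,178,200),(H>14)&(H<28)&(S>140)&(V>120),161))
# lid corners wrist pixels at z=140
for u,v in((404,20),(540,107),(437,250),(311,186)):print(np.round(ray(m,u,v,140)[:2],1))
K=(587.6,119.4)
print("screw pred",kpt(K,.222,(-20,-105,161)),proj(m,kpt(K,.222,(-20,-105,161))),proj(mt,kpt(K,.222,(-20,-105,161))))
cv2.imwrite("pics/w1c.png",cv2.resize(i[195:250,320:395],(750,550),interpolation=cv2.INTER_CUBIC))
E
```

```text
bar (array([471.7,  94. ]), array([ 11.1, 130.4]), array([470.9,  97.1]), 1.796, 1493)
blade (array([590.8,  15.6]), array([22.6,  7.8]), array([590.8,  15.3]), -2.793, 146)
blade top (array([590.3,  17. ]), array([9. , 1.3]), array([590.3,  17. ]), -2.747, 4)
[494.1 189. ]
[645.7 223.5]
[682.5  55.9]
[533.3  18.2]
screw pred [591.20982215  12.57318134 161.        ] [350.15430569 232.59308609] [333.06277968 188.17593149]
```

View pics/w1c.png

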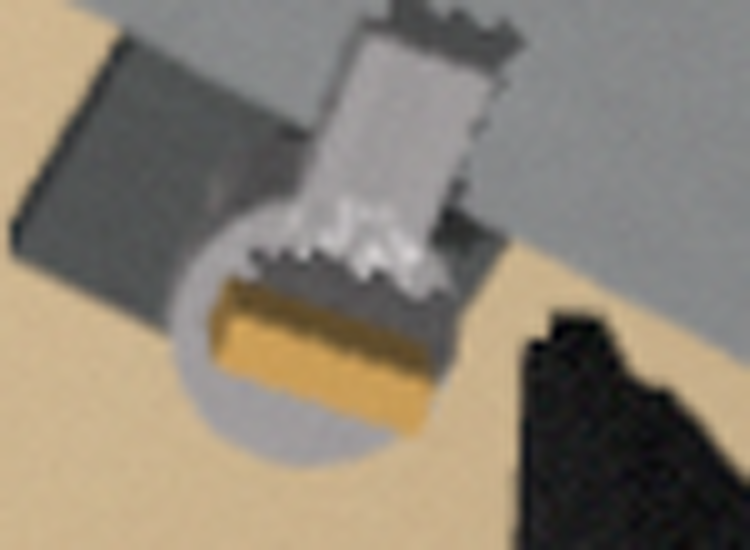

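The crop shows the blade's top face, with corners near crop pixels (232,315), (435,380), (415,435) and (210,360). The darker far side shows above it.

```bash
python3 - <<'E'
from h import *
import pickle
m=pickle.load(open("m1.pkl","rb"))
P=np.array([ray(m,320+u/10-.05*9,195+v/10-.45,161)[:2] for u,v in((232,315),(435,380),(415,435),(210,360))])
print(np.round(P,1),P.mean(0))
for a,b in((0,1),(3,2)): d=P[b]-P[a];print(np.linalg.norm(d),np.arctan2(d[1],d[0]))
p0,p1=[ray(m,320+u/10-.45,195+v/10-.45,149)[:2] for u,v in((305,465),(172,335))];print(p0,p1)
E
```

```text
[[581.   12.7]
 [600.8  21.2]
 [603.4  15.6]
 [582.6   7.8]] [591.92328814  14.32623259]
21.560552164799166 0.40342075923524023
22.238061701051514 0.35953133768322526
[601.76573207   2.85250722] [581.5501259    4.24127318]
```

```bash
python3 - <<'E'
from h import *
plan(462,-268,300,-2.47)
E
```

```text
t 1.95 grasp [536.9  24.8 312.9] offset mm [-169.3 -250.3   13. ]
rotvec [ 1.000e-03 -1.000e-03 -3.087e+00] yawy now 0.726 F [ 0.2  -0.5   0.86] gap 60.0 j6 -0.78
```

Call:
{"op": "arm_command", "data": {
  "gripper": [0.06,0.06,0.06,0.06,0.06,0.06,0.06,0.06,0.06,0.06],
  "offset": [
    [-0.021,-0.031,0],
    [-0.021,-0.031,0],
    [-0.021,-0.031,0],
    [-0.021,-0.031,0],
    [-0.021,-0.031,0],
    [-0.021,-0.031,0],
    [-0.021,-0.031,0],
    [-0.021,-0.031,0],
    [0,0,0],
    [0,0,0]
  ],
  "rot": [
    [0,0,0],
    [0,0,0],
    [0,0,0],
    [0,0,0],
    [0,0,0],
    [0,0,0],
    [0,0,0],
    [0,0,0.14],
    [0,0,0.14],
    [0,0,0.14]
  ]
}}

```text
t: 2.95
tool_pos: [465.3, -266.8, 316.0]
ee_rot: [-0.001, 0.589, 0.808, 0.0]
wrist_force: [-0.1, 0.4, -0.2]
finger_gap: 60.2
gripper_force: 0.0
```

Call:
{"op": "arm_command", "data": {
  "gripper": [0.06,0.06,0.06,0.06,0.06,0.06,0.06,0.06,0.06,0.06],
  "offset": [
    [0,0,0],
    [0,0,0],
    [0,0,0],
    [0,0,0],
    [0,0,0],
    [0,0,0],
    [0,0,0],
    [0,0,0],
    [0,0,0],
    [0,0,0]
  ],
  "rot": [
    [0,0,0.14],
    [0,0,0.14],
    [0,0,0.14],
    [0,0,0.14],
    [0,0,0.14],
    [0,0,0.14],
    [0,0,0.14],
    [0,0,0.14],
    [0,0,0.14],
    [0,0,0.14]
  ]
}}

```text
t: 3.95
tool_pos: [465.8, -265.5, 316.2]
ee_rot: [-0.0, 0.971, 0.24, -0.0]
wrist_force: [0.6, -0.2, -0.6]
finger_gap: 59.8
gripper_force: 0.0
```

Call:
{"op": "arm_command", "data": {
  "gripper": [0.06,0.06,0.06,0.06,0.06,0.06,0.06,0.06,0.06,0.06],
  "offset": [
    [0,0,0],
    [0,0,0],
    [0,0,0],
    [0,0,0],
    [0,0,0],
    [0,0,0],
    [0,0,0],
    [0,0,0],
    [0,0,0],
    [0,0,0]
  ],
  "rot": [
    [0,0,0.14],
    [0,0,0.14],
    [0,0,0.14],
    [0,0,0.14],
    [0,0,0.14],
    [0,0,0.14],
    [0,0,0.14],
    [0,0,0.14],
    [0,0,0.14],
    [0,0,0.1]
  ]
}}

```text
t: 4.95
tool_pos: [465.8, -265.6, 316.2]
ee_rot: [-0.0, 0.906, -0.424, -0.0]
wrist_force: [-1.4, 0.1, 0.5]
finger_gap: 59.8
gripper_force: 0.0
```

```bash
python3 - <<'E'
from h import *
m=optics.camera_model("wrist"); i=optics.capture("wrist")[:,:,::-1].copy();cv2.imwrite("pics/w2.png",i)
H,S,V=cv2.split(cv2.cvtColor(i,cv2.COLOR_BGR2HSV))
k=(H<15)&(S>125)
print(proj(m,(462,-268,104)))
c=proj(m,(462,-268,104)).astype(int)
print(axis(i,m,(c[0]-90,c[0]+90,max(0,c[1]-70),c[1]+70),k,104))
plan(462,-268,97,-2.47)
E
```

```text
[322.7802782  176.36433027]
(array([ 464.5, -272. ]), array([12.8, 67.9]), array([ 465. , -272.8]), 2.244, 621)
t 5.0 grasp [ 465.8 -265.6  313.2] offset mm [ -0.4   4.4 216.2]
rotvec [0.    0.001 0.022] yawy now -2.448 F [ 1.26  0.64 -0.  ] gap 60.0 j6 1.83
```

View pics/w2.png

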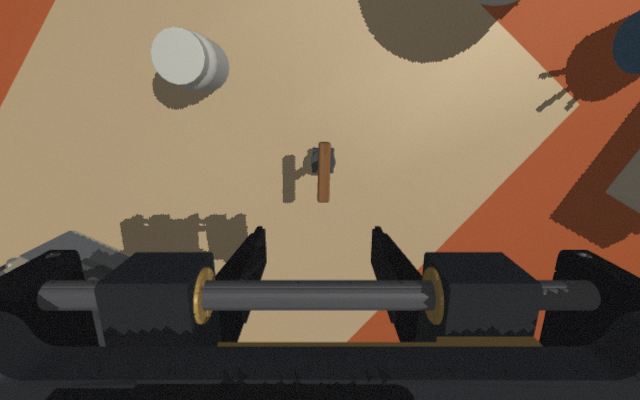

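Wrist view: the key bar runs from (324,142) to (324,202), upright, between the finger lines. The jar is at (185,60), out of the way.

Call:
{"op": "arm_command", "data": {
  "gripper": [0.06,0.06,0.06,0.06,0.06,0.06,0.06,0.06,0.06,0.06],
  "offset": [
    [0.003,0.0055,0.024],
    [0,0,0.028],
    [0,0,0.028],
    [0,0,0.028],
    [0,0,0.028],
    [0,0,0.028],
    [0,0,0.028],
    [0,0,0.016],
    [0,0,0.008],
    [0,0,0]
  ],
  "rot": [
    [0,0,0.02],
    [0,0,0],
    [0,0,0],
    [0,0,0],
    [0,0,0],
    [0,0,0],
    [0,0,0],
    [0,0,0],
    [0,0,0],
    [0,0,0]
  ]
}}

```text
t: 6.0
tool_pos: [463.3, -271.3, 99.9]
ee_rot: [-0.0, 0.902, -0.431, -0.001]
wrist_force: [0.5, 0.6, 0.0]
finger_gap: 59.8
gripper_force: 0.0
```

Call:
{"op": "arm_command", "data": {
  "gripper": [0.03,0.02,0.01,0.01,0.01,0.01,0.01],
  "offset": [
    [0,0,0],
    [0,0,0],
    [0,0,0],
    [0,0,0],
    [0,0,0],
    [0,0,0],
    [0,0,0]
  ],
  "rot": [
    [0,0,0],
    [0,0,0],
    [0,0,0],
    [0,0,0],
    [0,0,0],
    [0,0,0],
    [0,0,0]
  ],
  "force": 40
}}

```text
t: 6.7
tool_pos: [463.6, -271.8, 100.7]
ee_rot: [0.0, 0.902, -0.432, -0.0]
wrist_force: [-0.5, -1.0, 0.2]
finger_gap: 13.8
gripper_force: 40.0
```

```bash
python3 - <<'E'
from h import *
plan(463.5,-271.5,300,-2.47)
i=optics.capture("wrist")[:,:,::-1].copy();cv2.imwrite("pics/w3.png",i)
E
```

```text
t 6.7 grasp [ 463.6 -271.8   97.7] offset mm [-2.000e-01  0.000e+00 -2.023e+02]
rotvec [ 0.    -0.     0.006] yawy now -2.464 F [-0.49 -1.02  0.2 ] gap 13.8 j6 1.83
```

View pics/w3.png

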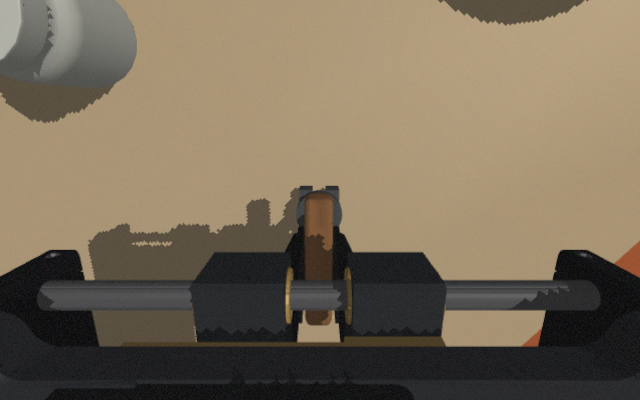

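Wrist view: the key is gripped, with its crossbar spanning rows 193–325 at column 319 and the prongs visible below.

```bash
python3 - <<'E'
from h import *
m=optics.camera_model("wrist"); p,R,s=tool()
for u,v in((319,193),(319,325)): print(np.round(R.inv().apply(ray(m,u,v,104.7)-p),1))
plan(591.5,14,290,-1.196)
E
```

```text
[37.9 -0.4 -4. ]
[-32.8  -0.4  -4. ]
t 6.75 grasp [ 463.6 -271.8   97.7] offset mm [-142.4 -278.7 -192.4]
rotvec [ 0.     0.    -1.268] yawy now -2.464 F [-0.59 -0.39  1.3 ] gap 13.6 j6 1.83
```

Call:
{"op": "arm_command", "data": {
  "gripper": [0.01,0.01,0.01,0.01,0.01,0.01,0.01,0.01,0.01,0.01],
  "offset": [
    [0,0,-0.01],
    [0,0,-0.025],
    [0,0,-0.035],
    [0,0,-0.035],
    [0,0,-0.035],
    [0,0,-0.035],
    [0,0,-0.02],
    [0,0,0],
    [0,0,0],
    [0,0,0]
  ],
  "rot": [
    [0,0,0],
    [0,0,0],
    [0,0,0],
    [0,0,0],
    [0,0,0],
    [0,0,0],
    [0,0,0],
    [0,0,0],
    [0,0,0],
    [0,0,0]
  ]
}}

```text
t: 7.75
tool_pos: [462.8, -271.0, 293.0]
ee_rot: [-0.0, 0.902, -0.432, -0.002]
wrist_force: [-0.3, -0.0, -3.9]
finger_gap: 13.4
gripper_force: 40.0
```

Call:
{"op": "arm_command", "data": {
  "gripper": [0.01,0.01,0.01,0.01,0.01,0.01,0.01,0.01,0.01,0.01],
  "offset": [
    [-0.009,-0.0175,0],
    [-0.015,-0.029,0],
    [-0.015,-0.029,0],
    [-0.015,-0.029,0],
    [-0.015,-0.029,0],
    [-0.015,-0.029,0],
    [-0.015,-0.029,0],
    [-0.015,-0.029,0],
    [-0.015,-0.029,0],
    [-0.014,-0.027,0]
  ],
  "rot": [
    [0,0,0],
    [0,0,0],
    [0,0,0],
    [0,0,0],
    [0,0,0],
    [0,0,0],
    [0,0,0],
    [0,0,0],
    [0,0,0],
    [0,0,0]
  ]
}}

```text
t: 8.75
tool_pos: [589.0, 14.7, 292.9]
ee_rot: [0.001, 0.902, -0.432, -0.002]
wrist_force: [0.7, 0.2, -3.3]
finger_gap: 13.9
gripper_force: 40.0
```

Call:
{"op": "arm_command", "data": {
  "gripper": [0.01,0.01,0.01,0.01,0.01,0.01,0.01,0.01,0.01,0.01],
  "offset": [
    [0,0,0],
    [0,0,0],
    [0,0,0],
    [0,0,0],
    [0,0,0],
    [0,0,0],
    [0,0,0],
    [0,0,0],
    [0,0,0],
    [0,0,0]
  ],
  "rot": [
    [0,0,-0.14],
    [0,0,-0.14],
    [0,0,-0.14],
    [0,0,-0.14],
    [0,0,-0.14],
    [0,0,-0.14],
    [0,0,-0.14],
    [0,0,-0.14],
    [0,0,-0.14],
    [0,0,-0.01]
  ]
}}

```text
t: 9.75
tool_pos: [588.6, 13.2, 293.1]
ee_rot: [-0.001, 0.982, 0.187, -0.002]
wrist_force: [0.2, -0.3, -3.4]
finger_gap: 13.7
gripper_force: 40.0
```

```bash
python3 - <<'E'
from h import *
plan(589.2,13.1,270,-1.196)
i=optics.capture("wrist")[:,:,::-1].copy()
j=optics.capture("scene")[:,:,::-1]
cv2.imwrite("pics/w4.png",np.hstack([i[150:350,230:430].repeat(2,0).repeat(2,1),cv2.resize(j[130:230,270:370],(400,400))]))
E
```

```text
t 9.75 grasp [588.6  13.2 290.1] offset mm [ 0.6  0.3 20.1]
rotvec [-0.002  0.004  0.002] yawy now -1.194 F [ 0.17 -0.29 -3.36] gap 13.7 j6 1.13
```

View pics/w4.png

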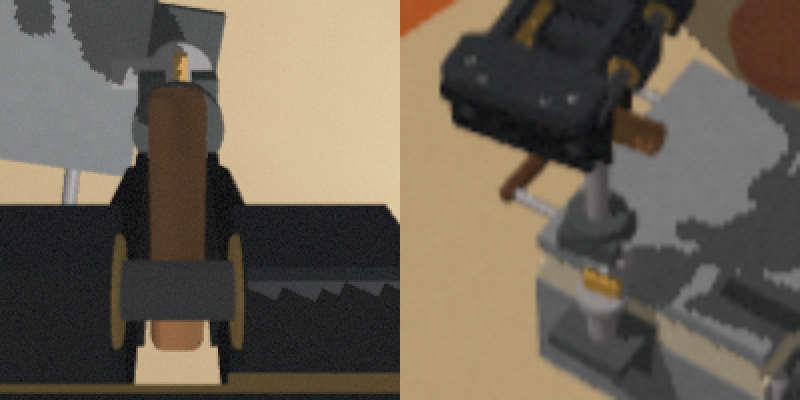

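Left: the blade tip at crop (181,68) lies almost in line with the key bar (centre column 178). Right: the foot is above the blade. I'll measure the lateral offset.

```bash
python3 - <<'E'
from h import *
i=optics.capture("wrist")[:,:,::-1].copy(); m=optics.camera_model("wrist"); p,R,s=tool()
H,S,V=cv2.split(cv2.cvtColor(i,cv2.COLOR_BGR2HSV))
for r in range(174,192,2):
    u=np.nonzero((H[r]>14)&(H[r]<28)&(S[r]>110))[0]; u=u[(u>305)&(u<335)]
    if len(u): print(r,u.min(),u.max(),[np.round(R.inv().apply(ray(m,x,r,161)-p),1)[:2].tolist() for x in(u.min(),u.max())])
for r in (200,230,260):
    u=np.nonzero((H[r]<20)&(S[r]>80))[0]; u=u[(u>295)&(u<345)]
    print(r,u.min(),u.max(),[np.round(R.inv().apply(ray(m,x,r,297)-p),1)[:2].tolist() for x in(u.min(),u.max())])
print(m["R"][0],R.inv().apply(m["R"][0]))
E
```

```text
178 317 322 [[15.7, -1.4], [15.7, 3.0]]
180 317 322 [[13.9, -1.4], [13.9, 3.0]]
182 317 322 [[12.1, -1.4], [12.1, 3.0]]
184 317 322 [[10.3, -1.4], [10.3, 3.0]]
186 317 322 [[8.4, -1.4], [8.4, 3.0]]
188 317 322 [[6.6, -1.4], [6.6, 3.1]]
190 319 322 [[4.7, 0.4], [4.7, 3.1]]
200 305 332 [[35.0, -6.4], [35.0, 6.2]]
230 305 332 [[20.1, -6.5], [20.1, 6.4]]
260 304 332 [[4.3, -7.2], [4.3, 6.5]]
[ 0.36615795 -0.93055129 -0.00163158] [4.64290444e-04 9.99999659e-01 6.82401606e-04]
```

Call:
{"op": "arm_command", "data": {
  "gripper": [0.01,0.01,0.01,0.01,0.01,0.01,0.01,0.01],
  "offset": [
    [0,0.0008,0.01],
    [0,0,0.012],
    [0,0,0.006],
    [0,0,0.004],
    [0,0,0.003],
    [0,0,0.002],
    [0,0,0.001],
    [0,0,0]
  ],
  "rot": [
    [0,0,0],
    [0,0,0],
    [0,0,0],
    [0,0,0],
    [0,0,0],
    [0,0,0],
    [0,0,0],
    [0,0,0]
  ]
}}

```text
t: 10.7
tool_pos: [589.9, 12.4, 257.8]
ee_rot: [0.0, 0.982, 0.187, 0.0]
wrist_force: [-0.9, 0.4, -2.9]
finger_gap: 13.6
gripper_force: 40.0
```

Call:
{"op": "arm_command", "data": {
  "gripper": [0.01,0.01,0.01,0.01,0.01],
  "offset": [
    [0,0,0.002],
    [0,0,0.002],
    [0,0,0.002],
    [0,0,0.001],
    [0,0,0]
  ],
  "rot": [
    [0,0,0],
    [0,0,0],
    [0,0,0],
    [0,0,0],
    [0,0,0]
  ]
}}

```text
t: 11.2
tool_pos: [589.6, 12.4, 250.3]
ee_rot: [-0.0, 0.982, 0.187, -0.0]
wrist_force: [-0.8, 0.9, -3.5]
finger_gap: 13.9
gripper_force: 40.0
```

Call:
{"op": "arm_command", "data": {
  "gripper": [0.01,0.01,0.01,0.01,0.01,0.01,0.01],
  "offset": [
    [0,0.0003,0],
    [0,0.0003,0],
    [0,0.0003,0],
    [0,0.0003,0],
    [0,0.0003,0],
    [0,0.0003,0],
    [0,0,0]
  ],
  "rot": [
    [0,0,-0.1],
    [0,0,-0.1],
    [0,0,-0.1],
    [0,0,-0.1],
    [0,0,-0.1],
    [0,0,-0.1],
    [0,0,0]
  ]
}}

```text
t: 11.9
tool_pos: [590.8, 11.2, 250.7]
ee_rot: [-0.0, 0.883, 0.469, 0.0]
wrist_force: [0.4, 0.6, -3.6]
finger_gap: 13.6
gripper_force: 40.0
```

```bash
python3 - <<'E'
from h import *
plan(589.2,13.1,247,0.3); p,R,s=tool(); print(p+R.apply([2.5,0,3]),s["ft_torque"])
E
```

```text
t 11.9 grasp [590.8  11.2 247.7] offset mm [ 0.7 -2.3  0.7]
rotvec [-0.    -0.001 -0.894] yawy now -0.594 F [ 0.36  0.6  -3.56] gap 13.6 j6 0.52
[592.15995765  13.29634102 247.72120877] [0.12995158 0.24872129 0.0027296 ]
```

Call:
{"op": "arm_command", "data": {
  "gripper": [0.01,0.01,0.01,0.01,0.01,0.01,0.01,0.01,0.01,0.01],
  "offset": [
    [0,0.0003,0],
    [0,0.0003,0],
    [0,0.0003,0],
    [0,0.0003,0],
    [0,0.0003,0],
    [0,0.0003,0],
    [0,0.0003,0],
    [0,0.0003,0],
    [0,0.0003,0],
    [0,0,0]
  ],
  "rot": [
    [0,0,-0.105],
    [0,0,-0.105],
    [0,0,-0.105],
    [0,0,-0.105],
    [0,0,-0.105],
    [0,0,-0.105],
    [0,0,-0.105],
    [0,0,-0.105],
    [0,0,-0.105],
    [0,0,0]
  ]
}}

```text
t: 12.9
tool_pos: [593.2, 10.7, 250.6]
ee_rot: [-0.0, 0.574, 0.819, -0.0]
wrist_force: [-1.1, -0.4, -2.4]
finger_gap: 13.3
gripper_force: 40.0
```

```bash
python3 - <<'E'
from h import *
plan(589.2,13.1,247,0.222); p,R,s=tool(); print(p+R.apply([2.5,0,3]),s["ft_torque"])
i=optics.capture("wrist")[:,:,::-1].copy()
cv2.imwrite("pics/w5.png",i[130:350,220:440].repeat(2,0).repeat(2,1))
E
```

```text
t 12.9 grasp [593.2  10.7 247.6] offset mm [ 3.6 -2.9  0.6]
rotvec [-0.001 -0.     0.127] yawy now 0.349 F [-1.06 -0.42 -2.36] gap 13.3 j6 -0.42
[592.30099604  13.01192542 247.59909505] [ 0.02426332  0.2572614  -0.01593357]
```

View pics/w5.png

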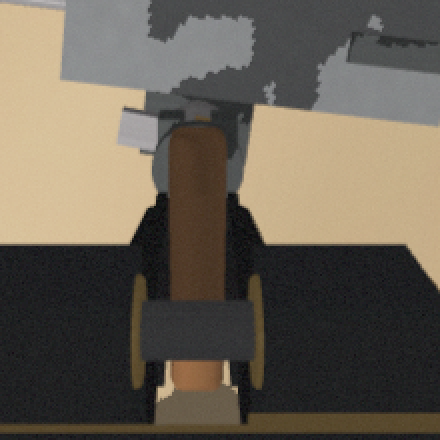

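The clamp arm now points along the lid edge to the kiln's front (crop (137,128)), clear of the lid. I'll back off into the slot play, lift off and carry the key away.

Call:
{"op": "arm_command", "data": {
  "gripper": [0.01,0.01,0.01,0.01,0.01,0.01,0.01,0.01,0.01],
  "offset": [
    [0,-0.0002,0],
    [0,-0.0002,0],
    [0,0,-0.004],
    [0,0,-0.006],
    [0,0,-0.01],
    [0,0,-0.01],
    [0,0,-0.01],
    [0,0,-0.01],
    [0,0,0]
  ],
  "rot": [
    [0,0,0.065],
    [0,0,0.065],
    [0,0,0],
    [0,0,0],
    [0,0,0],
    [0,0,0],
    [0,0,0],
    [0,0,0],
    [0,0,0]
  ]
}}

```text
t: 13.85
tool_pos: [593.9, 10.3, 303.5]
ee_rot: [0.002, 0.625, 0.781, 0.001]
wrist_force: [-0.2, 0.0, -2.5]
finger_gap: 13.6
gripper_force: 40.0
```

Call:
{"op": "arm_command", "data": {
  "gripper": [0.01,0.01,0.01,0.01,0.01,0.01,0.01,0.01,0.01],
  "offset": [
    [-0.012,-0.012,0],
    [-0.02,-0.019,0],
    [-0.023,-0.021,0],
    [-0.023,-0.021,0],
    [-0.023,-0.021,0],
    [-0.023,-0.021,0],
    [-0.023,-0.021,0],
    [-0.015,-0.016,0],
    [0,0,0]
  ],
  "rot": [
    [0,0,0],
    [0,0,0],
    [0,0,0],
    [0,0,0],
    [0,0,0],
    [0,0,0],
    [0,0,0],
    [0,0,0],
    [0,0,0]
  ]
}}

```text
t: 14.75
tool_pos: [478.2, -183.2, 300.0]
ee_rot: [-0.0, 0.626, 0.78, -0.001]
wrist_force: [-0.0, 0.4, -3.4]
finger_gap: 13.1
gripper_force: 40.0
```

```bash
python3 - <<'E'
from h import *
plan(480,-180,97.7,0.222)
mt=optics.camera_model("top"); it=optics.capture("top")[:,:,::-1].copy();
it2=optics.capture("wrist")[:,:,::-1]
cv2.imwrite("pics/t6.png",np.hstack([cv2.resize(it[145:245,250:350],(400,400),interpolation=cv2.INTER_CUBIC),cv2.resize(it2[150:350,220:420],(400,400))]))
E
```

```text
t 14.75 grasp [ 478.2 -183.2  297. ] offset mm [  2.8   2.8 199.3]
rotvec [-0.002  0.    -0.005] yawy now 0.217 F [-0.01  0.44 -3.45] gap 13.1 j6 -0.69
```

View pics/t6.png

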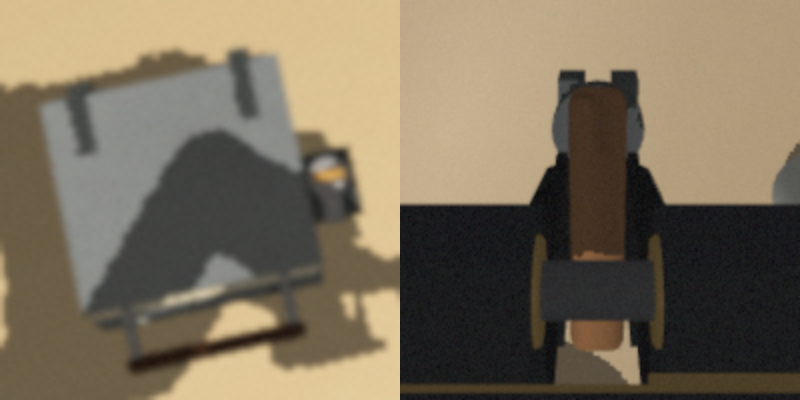

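Left: the blade now lies along the kiln's y at crop (328,175), with the arm to the front and clear. Right: the key hangs straight. I'll lower it.

Call:
{"op": "arm_command", "data": {
  "gripper": [0.01,0.01,0.01,0.01,0.01,0.01,0.01,0.01,0.01,0.01],
  "offset": [
    [0,0,0.016],
    [0,0,0.03],
    [0,0,0.035],
    [0,0,0.035],
    [0,0,0.035],
    [0,0,0.025],
    [0,0,0.012],
    [0,0,0.006],
    [0,0,0.003],
    [0,0,0]
  ],
  "rot": [
    [0,0,0],
    [0,0,0],
    [0,0,0],
    [0,0,0],
    [0,0,0],
    [0,0,0],
    [0,0,0],
    [0,0,0],
    [0,0,0],
    [0,0,0]
  ]
}}

```text
t: 15.85
tool_pos: [480.9, -181.2, 104.6]
ee_rot: [0.001, 0.625, 0.781, 0.0]
wrist_force: [0.4, -0.0, -2.9]
finger_gap: 13.7
gripper_force: 40.0
```

Call:
{"op": "arm_command", "data": {
  "gripper": [0.01,0.01,0.01,0.01,0.01],
  "offset": [
    [0,0,0.0015],
    [0,0,0.0015],
    [0,0,0.001],
    [0,0,0],
    [0,0,0]
  ],
  "rot": [
    [0,0,0],
    [0,0,0],
    [0,0,0],
    [0,0,0],
    [0,0,0]
  ]
}}

```text
t: 16.35
tool_pos: [480.9, -181.3, 100.7]
ee_rot: [0.001, 0.625, 0.781, 0.0]
wrist_force: [-0.7, 0.7, 2.4]
finger_gap: 13.4
gripper_force: 40.0
```

The key is down (Fz changed by 5 N). I'll release it and rise.

Call:
{"op": "arm_command", "data": {
  "gripper": [0.016,0.02,0.03,0.04,0.04,0.04],
  "offset": [
    [0,0,0],
    [0,0,0],
    [0,0,0],
    [0,0,0],
    [0,0,0],
    [0,0,0]
  ],
  "rot": [
    [0,0,0],
    [0,0,0],
    [0,0,0],
    [0,0,0],
    [0,0,0],
    [0,0,0]
  ]
}}

```text
t: 16.95
tool_pos: [480.1, -181.0, 99.6]
ee_rot: [-0.0, 0.625, 0.781, -0.0]
wrist_force: [0.0, -0.1, 0.4]
finger_gap: 39.1
gripper_force: 0.0
```

Call:
{"op": "arm_command", "data": {
  "gripper": [0.04,0.04,0.04,0.04,0.04,0.04,0.04,0.04],
  "offset": [
    [0,0,-0.005],
    [0,0,-0.015],
    [0,0,-0.025],
    [0,0,-0.03],
    [0,0,-0.03],
    [0,0,-0.03],
    [0,0,-0.015],
    [0,0,0]
  ],
  "rot": [
    [0,0,0],
    [0,0,0],
    [0,0,0],
    [0,0,0],
    [0,0,0],
    [0,0,0],
    [0,0,0],
    [0,0,0]
  ]
}}

```text
t: 17.75
tool_pos: [481.6, -181.7, 253.5]
ee_rot: [0.003, 0.625, 0.781, 0.001]
wrist_force: [0.9, -0.6, -0.8]
finger_gap: 40.0
gripper_force: 0.0
```

```bash
python3 - <<'E'
from h import *
m=optics.camera_model("wrist"); i=optics.capture("wrist")[:,:,::-1].copy()
H,S,V=cv2.split(cv2.cvtColor(i,cv2.COLOR_BGR2HSV))
c=proj(m,(480,-180,104)).astype(int);print(c,axis(i,m,(c[0]-90,c[0]+90,max(0,c[1]-90),c[1]+70),(H<15)&(S>110),104))
plan(472,95,250,0.222)
E
```

```text
[315 187] (array([ 481.4, -179.6]), array([13.1, 69.1]), array([ 481. , -178.3]), 1.792, 922)
t 17.8 grasp [ 480.6 -181.2  247.9] offset mm [271.4  52.2  -2.5]
rotvec [ 0.002  0.002 -0.001] yawy now 0.221 F [ 1.12  0.59 -0.72] gap 40.4 j6 -0.69
```

The key is standing upright at (481,-179). Now to the bar.

Call:
{"op": "arm_command", "data": {
  "gripper": [0.04,0.04,0.04,0.04,0.04,0.04,0.04,0.04,0.04],
  "offset": [
    [0.02,0.004,0],
    [0.037,0.007,0],
    [0.037,0.007,0],
    [0.037,0.007,0],
    [0.037,0.007,0],
    [0.037,0.007,0],
    [0.037,0.007,0],
    [0.029,0.006,0],
    [0,0,0]
  ],
  "rot": [
    [0,0,0],
    [0,0,0],
    [0,0,0],
    [0,0,0],
    [0,0,0],
    [0,0,0],
    [0,0,0],
    [0,0,0],
    [0,0,0]
  ]
}}

```text
t: 18.7
tool_pos: [470.1, 97.3, 247.2]
ee_rot: [-0.002, 0.623, 0.782, -0.001]
wrist_force: [-0.6, -0.5, 0.3]
finger_gap: 39.8
gripper_force: 0.0
```

```bash
python3 - <<'E'
from h import *
m=optics.camera_model("wrist"); i=optics.capture("wrist")[:,:,::-1].copy(); p,R,s=tool()
H,S,V=cv2.split(cv2.cvtColor(i,cv2.COLOR_BGR2HSV))
for r in range(130,241,10):
    u=np.nonzero(((H[r]<16)|(H[r]>170))&(S[r]>80)&(V[r]<125))[0]; u=u[(u>285)&(u<355)]
    if len(u): print(r,u.min(),u.max(),np.round(R.inv().apply(ray(m,(u.min()+u.max())/2,r,125)-p),1)[:2])
plan(472,95,125,0.222)
cv2.imwrite("pics/w7.png",i)
E
```

```text
130 313 325 [59.5  1.2]
140 313 325 [51.4  1.2]
150 313 325 [43.2  1.3]
160 313 325 [34.9  1.3]
170 313 325 [26.4  1.3]
180 313 325 [17.7  1.3]
190 313 325 [8.9 1.3]
200 313 325 [-0.   1.4]
210 313 325 [-9.1  1.4]
220 313 325 [-18.4   1.4]
230 313 325 [-27.8   1.4]
240 313 325 [-37.4   1.5]
t 18.75 grasp [470.3  95.9 244.4] offset mm [ -1.3   1.9 119.4]
rotvec [-0.004 -0.     0.002] yawy now 0.224 F [ 0.64 -0.9   0.47] gap 40.0 j6 -0.13
```

View pics/w7.png

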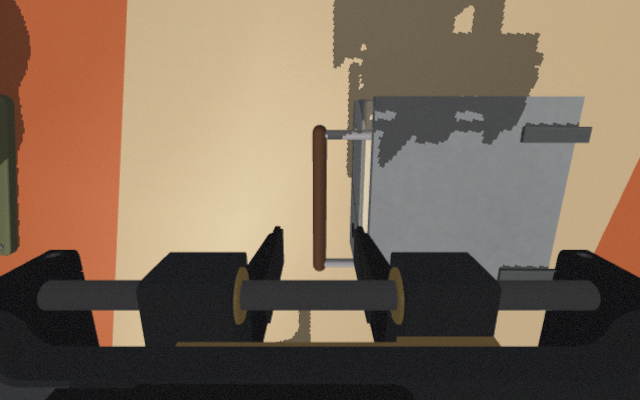

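Wrist view: the bar runs from (319,126) to (319,270), 1.3 mm off in tool y and parallel. That is already past the ten-picture limit, so from here I'll work by numbers only. Descending.

Call:
{"op": "arm_command", "data": {
  "gripper": [0.036,0.036,0.036,0.036,0.036,0.036,0.036,0.036,0.036],
  "offset": [
    [0,0.0013,0.01],
    [0,0,0.02],
    [0,0,0.02],
    [0,0,0.02],
    [0,0,0.02],
    [0,0,0.015],
    [0,0,0.009],
    [0,0,0.005],
    [0,0,0]
  ],
  "rot": [
    [0,0,0],
    [0,0,0],
    [0,0,0],
    [0,0,0],
    [0,0,0],
    [0,0,0],
    [0,0,0],
    [0,0,0],
    [0,0,0]
  ]
}}

```text
t: 19.65
tool_pos: [472.7, 94.8, 130.2]
ee_rot: [-0.0, 0.625, 0.781, -0.0]
wrist_force: [1.1, -0.1, 0.5]
finger_gap: 36.0
gripper_force: 0.0
```

Call:
{"op": "arm_command", "data": {
  "gripper": [0.02,0.012,0.008,0.008,0.008,0.008],
  "offset": [
    [0,0,0],
    [0,0,0],
    [0,0,0],
    [0,0,0],
    [0,0,0],
    [0,0,0]
  ],
  "rot": [
    [0,0,0],
    [0,0,0],
    [0,0,0],
    [0,0,0],
    [0,0,0],
    [0,0,0]
  ],
  "force": 20
}}

```text
t: 20.25
tool_pos: [471.0, 94.7, 130.4]
ee_rot: [-0.002, 0.625, 0.781, -0.002]
wrist_force: [-6.8, -2.6, 3.7]
finger_gap: 11.7
gripper_force: 20.0
```

```bash
python3 - <<'E'
from h import *
plan(472,95,125,0.222)
a=np.radians(np.array([0,8,15,25,35,45,55,65,70]))+.134
x=-202*np.cos(a)+202*np.cos(.134); z=202*np.sin(a)-202*np.sin(.134)
print(np.c_[np.degrees(a-.134),x,z].round(1))
for n in (6,): 
    b=np.radians(np.arange(0,71,2.5))+.134; print(np.c_[np.degrees(b[1:]-.134),np.diff(-202*np.cos(b)),np.diff(202*np.sin(b))].round(2).tolist())
E
```

```text
t 20.25 grasp [471.   94.7 127.4] offset mm [0.1 1.1 2.4]
rotvec [-0.005  0.    -0.   ] yawy now 0.222 F [-6.77 -2.59  3.7 ] gap 11.7 j6 -0.13
[[  0.    0.    0. ]
 [  8.    5.7  27.6]
 [ 15.   13.8  50.9]
 [ 25.   30.2  82.1]
 [ 35.   51.7 109.9]
 [ 45.   77.7 133.7]
 [ 55.  107.5 152.5]
 [ 65.  140.  165.9]
 [ 70.  157.1 170.4]]
[[2.5, 1.37, 8.71], [5.0, 1.75, 8.64], [7.5, 2.12, 8.55], [10.0, 2.49, 8.45], [12.5, 2.86, 8.34], [15.0, 3.22, 8.2], [17.5, 3.57, 8.06], [20.0, 3.92, 7.89], [22.5, 4.26, 7.71], [25.0, 4.6, 7.52], [27.5, 4.92, 7.31], [30.0, 5.23, 7.09], [32.5, 5.54, 6.86], [35.0, 5.83, 6.61], [37.5, 6.11, 6.35], [40.0, 6.39, 6.07], [42.5, 6.64, 5.79], [45.0, 6.89, 5.5], [47.5, 7.12, 5.19], [50.0, 7.34, 4.87], [52.5, 7.55, 4.55], [55.0, 7.74, 4.22], [57.5, 7.92, 3.87], [60.0, 8.08, 3.52], [62.5, 8.22, 3.17], [65.0, 8.35, 2.81], [67.5, 8.47, 2.44], [70.0, 8.57, 2.07]]
```

Call:
{"op": "arm_command", "data": {
  "gripper": [0.008,0.008,0.008,0.008,0.008],
  "offset": [
    [0,-0.0012,0],
    [0,0.0006,-0.0044],
    [0,0.0008,-0.0044],
    [0,0.0017,-0.0086],
    [0,0,0]
  ],
  "rot": [
    [0,0,0],
    [0,0,0],
    [0,0,0],
    [0,0,0],
    [0,0,0]
  ],
  "force": 25
}}

```text
t: 20.75
tool_pos: [474.0, 95.4, 149.1]
ee_rot: [-0.001, 0.625, 0.781, -0.001]
wrist_force: [-5.4, -1.6, -1.2]
finger_gap: 10.9
gripper_force: 25.0
```

```bash
cat >> h.py <<'E'
def lid(b0=(471,94.7,127.4),yaw=.222):
    p,R,s=tool(); g=p+R.apply([0,0,3]); e=np.array([np.cos(yaw),np.sin(yaw)])
    h=np.array([b0[0],b0[1]])+e*200; dx=(g[:2]-h)@e; dz=g[2]-(b0[2]-27)
    F=np.array(s["wrist_force"]); print("t",round(s["t"],2),"lid deg",np.round(np.degrees(np.arctan2(dz,-dx)-.134),2),"r",np.round(np.hypot(dx,dz),1),"F fwd,up",np.round([F[:2]@e,F[2]],1),"gap",round(s["finger_gap"],1))
    return dx,dz
E
python3 -c "from h import *;lid()"
```

```text
t 20.75 lid deg 5.38 r 202.1 F fwd,up [-5.6 -1.2] gap 10.9
```

Call:
{"op": "arm_command", "data": {
  "gripper": [0.008,0.008,0.008,0.008,0.008,0.008,0.008,0.008,0.008,0.008],
  "offset": [
    [0,0.0014,-0.0086],
    [0,0.0023,-0.0085],
    [0,0.0027,-0.0083],
    [0,0.0032,-0.0082],
    [0,0.0036,-0.0081],
    [0,0.0039,-0.0079],
    [0,0.0043,-0.0077],
    [0,0.0046,-0.0075],
    [0,0.0049,-0.0073],
    [0,0.0052,-0.0071]
  ],
  "rot": [
    [0,0,0],
    [0,0,0],
    [0,0,0],
    [0,0,0],
    [0,0,0],
    [0,0,0],
    [0,0,0],
    [0,0,0],
    [0,0,0],
    [0,0,0]
  ]
}}

```text
t: 21.75
tool_pos: [508.8, 103.3, 229.0]
ee_rot: [-0.001, 0.625, 0.781, -0.002]
wrist_force: [-10.6, -2.4, 5.0]
finger_gap: 11.1
gripper_force: 25.0
```

```bash
python3 -c "from h import *;lid()"
```

```text
t 21.75 lid deg 30.23 r 204.3 F fwd,up [-10.9   5. ] gap 11.1
```

Call:
{"op": "arm_command", "data": {
  "gripper": [0.008,0.008,0.008,0.008,0.008,0.008,0.008,0.008],
  "offset": [
    [0,-0.001,-0.001],
    [0,0.005,-0.0073],
    [0,0.0058,-0.0066],
    [0,0.0061,-0.0064],
    [0,0.0064,-0.0061],
    [0,0.0066,-0.0058],
    [0,0.0069,-0.0055],
    [0,0,0]
  ],
  "rot": [
    [0,0,0],
    [0,0,0],
    [0,0,0],
    [0,0,0],
    [0,0,0],
    [0,0,0],
    [0,0,0],
    [0,0,0]
  ]
}}

```text
t: 22.55
tool_pos: [546.5, 111.8, 269.6]
ee_rot: [0.001, 0.625, 0.781, 0.001]
wrist_force: [-5.2, -0.3, 6.7]
finger_gap: 11.1
gripper_force: 25.0
```

```bash
python3 -c "from h import *;lid()"
```

```text
t 22.55 lid deg 45.91 r 206.5 F fwd,up [-5.1  6.7] gap 11.1
```

```bash
cat >> h.py <<'E'
def steps(th0,th1,n,H=(1,6.4)):
    "per-row tool y,z offsets (mm) along the fitted circle"
    b=np.radians(np.linspace(th0,th1,n+1))+.134; print("y,-z",np.c_[np.diff(-202*np.cos(b)),-np.diff(202*np.sin(b))].round(1).tolist())
E
python3 - <<'E'
from h import *
dx,dz=lid(); print("fit",np.degrees(np.arctan2(dz-6.4,1-dx)-.134),np.hypot(dx-1,dz-6.4))
steps(44.6,69.6,10)
# scene check: predicted bar ends for tool-to-bar depth d versus brown mask
m=optics.camera_model("scene"); i=optics.capture("scene")[:,:,::-1].copy(); H,S,V=cv2.split(cv2.cvtColor(i,cv2.COLOR_BGR2HSV))
p,R,s=tool(); g=p+R.apply([0,0,3])
for d in(0,3,6,9): print(d,[np.round(proj(m,g+R.apply([x,0,d])),1).tolist() for x in(-60,-40,40,60)])
c=proj(m,g).astype(int); k=np.zeros(H.shape,np.uint8); k[c[1]-35:c[1]+35,c[0]-40:c[0]+40]=1
k&=(((H<16)|(H>172))&(S>90)&(V>20)&(V<120)).astype(np.uint8)
n,_,st,ce=cv2.connectedComponentsWithStats(k); print([(st[j].tolist(),ce[j].round(1).tolist()) for j in range(1,n) if st[j][4]>8])
E
```

```text
t 22.55 lid deg 45.91 r 206.5 F fwd,up [-5.1  6.7] gap 11.1
fit 44.607741589624126 201.95017217135583
y,-z [[7.1, -5.2], [7.3, -4.9], [7.5, -4.6], [7.7, -4.3], [7.9, -3.9], [8.1, -3.6], [8.2, -3.2], [8.3, -2.9], [8.5, -2.5], [8.6, -2.1]]
0 [[323.9, 149.7], [329.0, 144.2], [348.5, 123.2], [353.1, 118.2]]
3 [[323.9, 150.7], [329.0, 145.2], [348.4, 124.2], [353.0, 119.2]]
6 [[323.9, 151.7], [329.0, 146.2], [348.4, 125.2], [352.9, 120.2]]
9 [[323.8, 152.7], [329.0, 147.2], [348.3, 126.2], [352.8, 121.2]]
[([309, 98, 15, 9, 69], [316.3, 101.6]), ([347, 126, 5, 4, 10], [348.9, 127.3]), ([375, 127, 4, 8, 17], [376.8, 130.2]), ([360, 129, 4, 5, 10], [361.6, 130.9]), ([353, 130, 7, 13, 52], [355.8, 136.6]), ([321, 134, 18, 22, 120], [330.1, 145.1])]
```

Call:
{"op": "arm_command", "data": {
  "gripper": [0.008,0.008,0.008,0.008,0.008,0.008],
  "offset": [
    [0,0,0],
    [0,0.007,-0.0055],
    [0,0.0075,-0.0052],
    [0,0.0075,-0.0052],
    [0,0.0075,-0.0052],
    [0,0,0]
  ],
  "rot": [
    [0,0,0],
    [0.044,0,0],
    [0.044,0,0],
    [0.044,0,0],
    [0.044,0,0],
    [0,0,0]
  ],
  "force": 40
}}

```text
t: 23.2
tool_pos: [577.3, 118.7, 288.2]
ee_rot: [-0.054, 0.622, 0.778, -0.067]
wrist_force: [-4.2, -0.0, 5.9]
finger_gap: 10.8
gripper_force: 40.0
```

```bash
cat >> h.py <<'E'
def lid2(d=9,b0=(471,94.7,125),yaw=.222):
    "lid angle and radius taking the bar d mm ahead of the TCP"
    p,R,s=tool(); g=p+R.apply([0,0,d]); e=np.array([np.cos(yaw),np.sin(yaw)])
    h=np.array(b0[:2])+e*200; dx=(g[:2]-h)@e; dz=g[2]-98; z=R.apply([0,0,1]); F=np.array(s["wrist_force"])
    print("t",round(s["t"],2),"lid deg",np.round(np.degrees(np.arctan2(dz,-dx)-.134),2),"r",np.round(np.hypot(dx,dz),1),"tilt",np.round(np.degrees(np.arctan2(-z[:2]@e,-z[2])),1),"F fwd,up",np.round([F[:2]@e,F[2]],1),"gap",round(s["finger_gap"],1))
E
python3 -c "
from h import *
for d in (6,9,12):lid2(d)"
```

```text
t 23.2 lid deg 55.78 r 206.0 tilt 9.9 F fwd,up [-4.1  5.9] gap 10.8
t 23.2 lid deg 55.28 r 203.6 tilt 9.9 F fwd,up [-4.1  5.9] gap 10.8
t 23.2 lid deg 54.76 r 201.2 tilt 9.9 F fwd,up [-4.1  5.9] gap 10.8
```

Call:
{"op": "arm_command", "data": {
  "gripper": [0.008,0.008,0.008,0.008,0.008,0.008,0.008,0.008,0.008],
  "offset": [
    [0,0.0075,-0.0054],
    [0,0.0075,-0.0054],
    [0,0.0075,-0.0052],
    [0,0.0075,-0.0052],
    [0,0.0075,-0.0052],
    [0,0.0038,-0.0026],
    [0,0.0038,-0.0026],
    [0,0,0],
    [0,0,0]
  ],
  "rot": [
    [0.044,0,0],
    [0.044,0,0],
    [0.044,0,0],
    [0.044,0,0],
    [0.044,0,0],
    [0.022,0,0],
    [0.022,0,0],
    [0,0,0],
    [0,0,0]
  ]
}}

```text
t: 24.1
tool_pos: [627.4, 130.2, 305.1]
ee_rot: [-0.135, 0.61, 0.763, -0.168]
wrist_force: [-1.8, -0.1, 5.4]
finger_gap: 10.8
gripper_force: 40.0
```

```bash
python3 -c "
from h import *
for d in (9,11):lid2(d)"
```

```text
t 24.1 lid deg 70.01 r 203.6 tilt 24.9 F fwd,up [-1.8  5.4] gap 10.8
t 24.1 lid deg 69.66 r 202.0 tilt 24.9 F fwd,up [-1.8  5.4] gap 10.8
```

At 70°. Easing back to about 50°.

Call:
{"op": "arm_command", "data": {
  "gripper": [0.008,0.008,0.008,0.008,0.008,0.008,0.008,0.008,0.008,0.008],
  "offset": [
    [0,-0.0036,0.0027],
    [0,-0.0073,0.0055],
    [0,-0.0073,0.0055],
    [0,-0.0073,0.0055],
    [0,-0.0073,0.0055],
    [0,-0.0073,0.0055],
    [0,-0.0073,0.0055],
    [0,-0.0036,0.0027],
    [0,-0.0036,0.0027],
    [0,0,0]
  ],
  "rot": [
    [-0.022,0,0],
    [-0.044,0,0],
    [-0.044,0,0],
    [-0.044,0,0],
    [-0.044,0,0],
    [-0.044,0,0],
    [-0.044,0,0],
    [-0.022,0,0],
    [-0.022,0,0],
    [0,0,0]
  ]
}}

```text
t: 25.1
tool_pos: [563.1, 115.5, 280.4]
ee_rot: [-0.034, 0.624, 0.78, -0.042]
wrist_force: [-4.5, -0.8, 7.5]
finger_gap: 11.2
gripper_force: 40.0
```

```bash
python3 -c "
from h import *
for d in (9,11):lid2(d)
m=optics.camera_model('top'); i=optics.capture('top')[:,:,::-1].copy(); H,S,V=cv2.split(cv2.cvtColor(i,cv2.COLOR_BGR2HSV))
c=proj(m,(481,-179,97)).astype(int);print('key',axis(i,m,(c[0]-20,c[0]+20,c[1]-14,c[1]+14),(H<16)&(S>130)&(V<190),97))
"
```

```text
t 25.1 lid deg 50.77 r 203.6 tilt 6.2 F fwd,up [-4.6  7.5] gap 11.2
t 25.1 lid deg 50.42 r 202.0 tilt 6.2 F fwd,up [-4.6  7.5] gap 11.2
key (array([ 479.1, -178.9]), array([13. , 66.1]), array([ 479.5, -176. ]), 1.786, 89)
```

Call:
{"op": "arm_command", "data": {
  "gripper": [0.008,0.008,0.008,0.008,0.008],
  "offset": [
    [0,0,0],
    [0,0,0],
    [0,0,0],
    [0,0,0],
    [0,0,0]
  ],
  "rot": [
    [0,0,0],
    [0,0,0],
    [0,0,0],
    [0,0,0],
    [0,0,0]
  ]
}}

```text
t: 25.65
tool_pos: [563.7, 115.7, 280.8]
ee_rot: [-0.034, 0.624, 0.78, -0.043]
wrist_force: [-4.6, -1.3, 7.5]
finger_gap: 11.1
gripper_force: 40.0
```

```bash
python3 -c "
from h import *
from station import arm
lid2(11); print(arm.hand_in())"
```

```text
t 25.65 lid deg 50.62 r 202.0 tilt 6.3 F fwd,up [-4.7  7.5] gap 11.1
the job is handed in; nothing more can be done
None
```

Job handed in at 25.7 s: the clamp is turned clear of the lid, the key stands on the table away from the kiln, and the lid went up to about 70° and is held by its bar at about 50° (estimated from the arm's pose); I viewed 11 pictures, one over the limit of 10.

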